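# Clamp the glued gift box in its stand

### The job

The lid of the closed gift box has just been glued: clamp the box in the stand it sits in, so that the glue can set. With a fingertip push the steel strap over until its pad lies on the lid, and only then push the cam lever fully down over the strap. Pick nothing up, leave the box in its place, and leave the empty stand and everything else on the counter alone.

Things in the scene. Friction and masses are not known exactly. Their poses are not given: they have to be found in the camera images.
- clamp_stand: loaded clamp stand, fixed to the counter: wooden board 100 x 170 mm, top 14 mm above the counter, low wooden fences round a gift box, hinged steel strap on its +y side (left as seen from the robot at zero yaw), cam lever on its -y side. Origin at the centre of its underside, z up. It may stand left or right of the chocolate tin, turned up to 0.35 rad
- clamp_strap_hinge (a point): centre of the hinge pin of the loaded stand's strap: 67 mm to the stand's +y side, 56 mm above the counter, pin along the stand's x axis
- clamp_strap_tip (a point): free end of the loaded stand's strap, on the middle of its thickness, 123 mm from the hinge pin. The strap is a flat steel bar 18 mm wide and 4 mm thick; a rubber pad of 22 mm diameter stands 5 mm out of its underside 58 mm from the pin
- clamp_strap (a joint): angle of the loaded stand's strap: 0 = level, lying across the stand towards its -y side with the pad on the lid of a box in the stand; 1.57 = straight up; more = leaning back outwards to the +y side (starts at 1.65 to 1.95, stop at 2.1). Stiff hinge: it stays where it is left and takes about 0.6 N at the tip to move
- clamp_lever_pivot (a point): centre of the pivot pin of the loaded stand's cam lever: 70 mm to the stand's -y side, 67 mm above the counter, pin along the stand's x axis
- clamp_lever_tip (a point): free end of the loaded stand's cam lever, 75 mm from its pivot. The lever is a round bar with a black grip of 14 mm diameter along its outer 48 mm and a short cam nose by the pivot
- clamp_lever (a joint): angle of the loaded stand's cam lever: 0 = pushed fully down (a stop), lying level along the top of the closed strap and pointing to the stand's +y side, cam nose bearing on the strap's free end; 1.57 = straight up; more = leaning outwards to the -y side (starts at 1.4 to 1.75, stop at 2.0). It stays where it is left and takes about 1.5 N at the grip. Down before the strap it bars the strap's way
- gift_box: closed dark gift box with a ribbon cross, 72 x 74 x 35 mm, loose, sitting between the fences of the loaded stand, centre 9 mm to the stand's +y side of the stand's origin; its lid's top is 49 mm above the counter. Origin at the centre of its underside
- spare_stand: empty clamp stand, the same in build and size as the loaded one but without a box, in the other of the two places; to be left alone. Origin at the centre of its underside, z up
- spare_strap_hinge (a point): centre of the hinge pin of the empty stand's strap: 67 mm to the stand's +y side, 56 mm above the counter, pin along the stand's x axis
- spare_strap_tip (a point): free end of the empty stand's strap, on the middle of its thickness, 123 mm from the hinge pin. The strap is a flat steel bar 18 mm wide and 4 mm thick; a rubber pad of 22 mm diameter stands 5 mm out of its underside 58 mm from the pin
- spare_strap (a joint): angle of the empty stand's strap: 0 = level, lying across the stand towards its -y side with the pad on the lid of a box in the stand; 1.57 = straight up; more = leaning back outwards to the +y side (starts at 1.65 to 1.95, stop at 2.1). Stiff hinge: it stays where it is left and takes about 0.6 N at the tip to move
- spare_lever_pivot (a point): centre of the pivot pin of the empty stand's cam lever: 70 mm to the stand's -y side, 67 mm above the counter, pin along the stand's x axis
- spare_lever_tip (a point): free end of the empty stand's cam lever, 75 mm from its pivot. The lever is a round bar with a black grip of 14 mm diameter along its outer 48 mm and a short cam nose by the pivot
- spare_lever (a joint): angle of the empty stand's cam lever: 0 = pushed fully down (a stop), lying level along the top of the closed strap and pointing to the stand's +y side, cam nose bearing on the strap's free end; 1.57 = straight up; more = leaning outwards to the -y side (starts at 1.4 to 1.75, stop at 2.0). It stays where it is left and takes about 1.5 N at the grip. Down before the strap it bars the strap's way
- ribbon_brown: bystander: spool of brown ribbon, 60 mm across, 28 mm high; origin at the centre of its underside
- ribbon_gold: bystander: spool of gold ribbon, 54 mm across, 24 mm high; origin at the centre of its underside
- marker: bystander: black marker pen, 130 mm long, 13 mm thick, lying; origin at the centre of its underside
- ball_pen: bystander: ball pen, 137 mm long, 10 mm thick, lying; origin at the centre of its underside
- card_stack: bystander: stack of white cards, 55 x 85 x 14 mm; origin at the centre of its underside
- desk_bell: bystander: desk bell, 70 mm across, 44 mm high; origin at the centre of its underside
- tongs_1: bystander: steel tongs, 226 x 38 x 14 mm, lying; origin at the centre of its underside
Mind the look-alikes: they are no part of the job. Leave any pink look-alike of the gift_box alone.

How it is judged:
On the way, in this order (a step that is already met when the one before it is completed fails the run):
1. the strap of the loaded stand lies over the box while its cam lever still stands open (value of joint clamp_strap below 0.15 rad and value of joint clamp_lever above 0.7 rad), for 0.1 s.
2. the cam lever of the loaded stand is pushed fully down over the closed strap (value of joint clamp_lever below 0.12 rad and value of joint clamp_strap below 0.06 rad), for 0.1 s.
At the end, for the whole second after the job is handed in: The loaded stand's strap is within 0.06 rad of level and its cam lever within 0.12 rad of fully down; the box sits upright between the fences under the pad, within 10 mm of its start, at rest; the empty stand's strap and lever still stand open (all of step 2 and value of joint clamp_strap above -0.05 rad and linear speed of gift_box below 0.02 m/s and distance of gift_box from where it was at the start of the episode below 0.01 m and value of joint spare_strap above 1.4 rad and value of joint spare_lever above 1.1 rad and z of gift_box in the frame of clamp_stand between 0.008 and 0.02 m and angle between gift_box's own z axis and vertical below 0.06 rad); the robot touches nothing.
It fails at once if the cam lever of the loaded stand is pushed down before its strap is over (value of joint clamp_lever below 0.5 rad and value of joint clamp_strap above 0.4 rad).
It fails at once if the gift box is lifted or shoved out of its place (distance of gift_box from where it was at the start of the episode above 0.012 m).
It fails at once if the empty stand's strap or lever is moved over (value of joint spare_strap below 1.3 rad or value of joint spare_lever below 1 rad).
It fails at once if a bystander is moved or lifted (distance of any of ribbon_brown, ribbon_gold, marker, ball_pen, card_stack, desk_bell, tongs_1 from where it was at the start of the episode above 0.02 m).
It also fails if it takes over 56 s, if anything falls off the work surface, if the arm or the gripper's body presses on something with over 40 N, if the wrist force passes 120 N, or if a joint passes its speed limit or range.

### The arm

A 6-joint arm with a two-finger parallel gripper is mounted at the origin on a cart in front of the work surface, level with it; the furniture and walls round the work are solid. World frame = base frame: x ahead of the robot, y to its left, z up, the work surface at z = 0. Lengths are in m, angles in rad, forces in N, time in s.
With the tool pointing down it reaches from about 0.3 to 0.825 m from the base axis. Payload 5.4 kg.
Tool frame: the origin (TCP) lies where the fingers leave the gripper's body, on its centre line; the fingertips stand 88 mm ahead of it and the grasp point (between the pads) lies 69 mm ahead of it (r.tips_ahead is the distance from the TCP to the fingertips, in m); z points along the fingers, y is the line along which they close (so a half turn about z gives the same grasp; the last joint's range is limited). The gripper opens to 92 mm and grips with 3 to 60 N. Pads are 20 mm wide; open, the fingers measure 128 mm over their backs; the gripper's body (75 mm by 189 mm) begins 69 mm behind the grasp point.
Start: joints at [0.905, 0.158, 1.597, -0, 1.386, -0.21], TCP at [0.253, 0.516, 0.303] pointing down, gripper open.
Joint ranges: [-2.91, 2.91], [-0.94, 2.29], [0.18, 2.7], [-1.29, 4.43], [0.17, 2.64], [-3, 3]. Speed limits (rad/s): [2.57, 2.57, 3.14, 3.14, 3.14, 3.14].

### API

Orientations are given as a 3x3 rotation matrix whose columns are the frame's x, y, z axes.
In Python, from bench import r gives the robot as it stands.
- The arm moves only by the tool arm_command, never from a script. Its argument "motion" is a list of rows, each a list of 4 numbers: the shift along the tool's x, y, z in m, then the turn about the tool's z in rad. A call has 1 to 12 rows; each row is the pose to reach, as a shift and turn from the pose commanded when the call began, along the tool's axes at that moment; what a row does not reach only later rows make up. A row lasts 1/12 s, in which the tool goes at most 41.7 mm and 7.16 degrees, less where a joint would pass 70% of its speed; a pose out of reach is approached as far as the arm can. A call with a gripper value outside its range is refused whole. "gripper" is the opening, from 0 (shut) to 1 (fully open), set as the call begins (left out, the last holds). The fingers move at their own pace and stop on an object; the grip force is fixed at half the most. Time passes only in rows, so rows that repeat a pose let the fingers close. It gives the time, the measured TCP pose, the force, the opening and the grip force at its end, in the units of the state.
- r.observe(): the state, without advancing time (a new reading comes with each control period).
- r.snapshot(name): name is "scene" or "top" or "wrist"; returns a dict with "color" (420x560x3 uint8, red, green, blue), "range_z" (420x560 float32, m along the optical axis (not along the pixel's ray), 0 where there is no reading), "fx", "fy", "cx", "cy" (pixels), "cam_to_world" (4x4, takes a point from camera to world coordinates). Camera axes: x right, y down, z forward; pixel columns grow to the right and rows downward; lengths in m; the calibration is good to about 2 mm. A picture is of the moment at which its call begins.
- r.finish_job(): hands the job in; it is judged then, once.
The state is a dict: "time_s": time; "q": joint angles; "qd": joint speeds; "joint_torque": joint torques, N m; "eef_pos": TCP position; "orientation": TCP orientation; "force": force on the tool from outside, world axes, zero at the start; "wrist_torque": the same for the moment, N m; "gripper_width": finger opening in m; "finger_force": force on a finger pad.
Only numpy, scipy, OpenCV 4.12 (cv2) and the standard library are available. Lean on these libraries where they do the work, as an engineer would, in place of code of your own. Each camera call takes 0.05 s, during which the arm holds its last target. There are 200 camera calls.

## Working session

There is one attempt and no reset: what is moved stays moved. The work goes in short steps, Python scripts to look and compute and a tool call to move; the robot and the scene stay as the last step left them, time stands still between calls to the robot, and variables do not carry over. Pictures are saved under pics/ and viewed, at most 10 in all, crops included, and the job is handed in when it is done.

Besides the shell and the picture viewer there is one more tool, called by a JSON object that holds its "api" and its "payload", one argument or row to a line. arm_command: Moves the arm, as the interface text tells. Its arguments: {"type":"object","properties":{"motion":{"type":"array"},"gripper":{"type":"number"}},"required":["motion"]}

```bash
mkdir -p pics
cat > h.py <<'E'
from bench import r
import numpy as np, cv2
def snap(n,f):
    s=r.snapshot(n); cv2.imwrite(f'pics/{f}.png',cv2.cvtColor(s['color'],cv2.COLOR_RGB2BGR)); np.savez(f'pics/{f}.npz',**s); return s
def cloud(s):
    z=s['range_z'].astype(float); v,u=np.mgrid[:z.shape[0],:z.shape[1]]
    p=np.stack([(u-s['cx'])/s['fx']*z,(v-s['cy'])/s['fy']*z,z,np.ones_like(z)],-1)
    w=(p@s['cam_to_world'].T)[...,:3]; w[z==0]=np.nan; return w
E
python3 - <<'E'
from h import *
for n in ('top','scene'):
    s=snap(n,n); print(n,s['cam_to_world'].round(3).tolist(),s['fx'])
o=r.observe(); print(o['eef_pos'],np.round(o['orientation'],3).tolist(),o['force'],r.tips_ahead)
a=cv2.imread('pics/top.png');
E
```

```text
top [[-0.008, -0.997, 0.08, 0.454], [-1.0, 0.008, -0.003, -0.044], [0.002, -0.081, -0.997, 1.581], [0.0, 0.0, 0.0, 1.0]] 487.719339890023
scene [[-0.862, -0.387, 0.328, 0.066], [-0.507, 0.673, -0.538, 0.837], [-0.012, -0.63, -0.776, 1.328], [0.0, 0.0, 0.0, 1.0]] 434.88903053735885
[0.25286836 0.51595279 0.3018275 ] [[-0.898, 0.44, -0.001], [0.44, 0.898, -0.001], [0.0, -0.002, -1.0]] [-0.72313306 -0.44507231  0.485469  ] 0.0881
```

View pics/top.png

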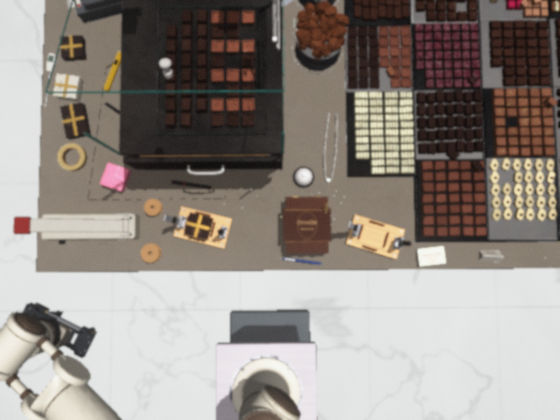

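View pics/scene.png

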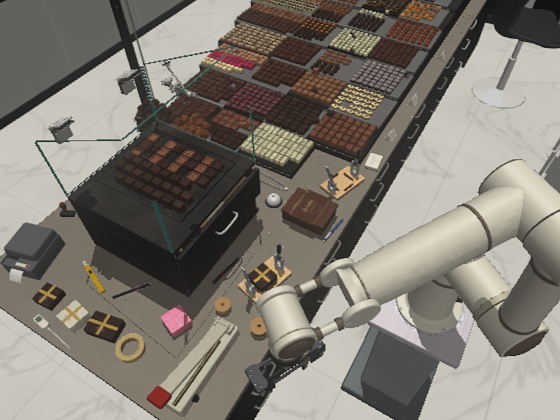

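The top view shows two candidate stands. The one at (203,227) holds a dark box with a gold ribbon cross, and the one at (376,237) is empty. The first fits the description; the tin stands between them at (307,224), and the pink box at (115,178) is a look-alike. I'll confirm with an enlarged crop and measure.

Run:
```python
from h import *
s=dict(np.load('pics/top.npz')); w=cloud(s)
a=cv2.imread('pics/top.png')
cv2.imwrite('pics/crop.png',cv2.resize(a[185:275,130:260],None,fx=6,fy=6,interpolation=cv2.INTER_CUBIC))
hsv=cv2.cvtColor(a,cv2.COLOR_BGR2HSV)
m=cv2.inRange(hsv,(8,70,130),(25,255,255)); m[:, :170]=0;m[:,240:]=0;m[:200]=0;m[255:]=0
m=cv2.morphologyEx(m,cv2.MORPH_CLOSE,np.ones((15,15)))
c=max(cv2.findContours(m,0,2)[0],key=cv2.contourArea); print(cv2.minAreaRect(c))
b=np.zeros_like(m); cv2.drawContours(b,[c],-1,255,-1)
for lo,hi in((.008,.03),(.04,.052),(.058,.3)):
    k=(w[...,2]>lo)&(w[...,2]<hi); k[:,:165]=0;k[:,245:]=0;k[:195]=0;k[260:]=0
    p=w[k]; print(lo,len(p),np.median(p,0).round(3),p.min(0).round(3),p.max(0).round(3))
    if lo>.05:
        v,u=np.nonzero(k); print(np.c_[u,v,p.round(3)].tolist())
    else:
        q=p[:,:2].astype(np.float32); print(cv2.minAreaRect(q))
```

```text
((202.3823699951172, 226.97061157226562), (54.57051086425781, 32.7423095703125), 14.03624439239502)
0.008 974 [0.515 0.176 0.014] [0.417 0.068 0.008] [0.622 0.323 0.03 ]
((0.5283339619636536, 0.19574026763439178), (0.19932696223258972, 0.25822311639785767), 5.867424488067627)
0.04 486 [0.523 0.21  0.047] [0.482 0.123 0.04 ] [0.564 0.269 0.052]
((0.5198749303817749, 0.1992749273777008), (0.14985670149326324, 0.07076358795166016), 75.47854614257812)
0.058 179 [0.533 0.267 0.11 ] [0.484 0.123 0.058] [0.554 0.285 0.184]
[[165.0, 214.0, 0.549, 0.283, 0.182], [165.0, 215.0, 0.547, 0.284, 0.176], [166.0, 215.0, 0.547, 0.281, 0.179], [167.0, 215.0, 0.547, 0.281, 0.167], [168.0, 215.0, 0.548, 0.28, 0.158], [169.0, 215.0, 0.548, 0.277, 0.155], [179.0, 215.0, 0.554, 0.267, 0.063], [181.0, 215.0, 0.554, 0.262, 0.059], [165.0, 216.0, 0.543, 0.282, 0.184], [166.0, 216.0, 0.544, 0.282, 0.174], [167.0, 216.0, 0.545, 0.281, 0.165], [168.0, 216.0, 0.545, 0.279, 0.162], [169.0, 216.0, 0.546, 0.278, 0.151], [170.0, 216.0, 0.546, 0.278, 0.141], [171.0, 216.0, 0.547, 0.276, 0.133], [172.0, 216.0, 0.547, 0
[... 5280 characters left out ...]
3], [222.0, 233.0, 0.497, 0.132, 0.073], [223.0, 233.0, 0.497, 0.129, 0.072], [219.0, 234.0, 0.493, 0.14, 0.078], [220.0, 234.0, 0.493, 0.138, 0.076], [221.0, 234.0, 0.493, 0.134, 0.08], [222.0, 234.0, 0.493, 0.131, 0.079], [223.0, 234.0, 0.493, 0.128, 0.077], [219.0, 235.0, 0.491, 0.142, 0.066], [220.0, 235.0, 0.49, 0.138, 0.075], [221.0, 235.0, 0.49, 0.135, 0.074], [223.0, 235.0, 0.491, 0.13, 0.067], [219.0, 236.0, 0.487, 0.141, 0.075], [220.0, 236.0, 0.487, 0.138, 0.076], [221.0, 236.0, 0.487, 0.135, 0.074], [222.0, 236.0, 0.487, 0.132, 0.071], [223.0, 236.0, 0.488, 0.13, 0.061], [220.0, 237.0, 0.484, 0.138, 0.071], [221.0, 237.0, 0.484, 0.135, 0.069], [222.0, 237.0, 0.484, 0.132, 0.071]]
```

View pics/crop.png

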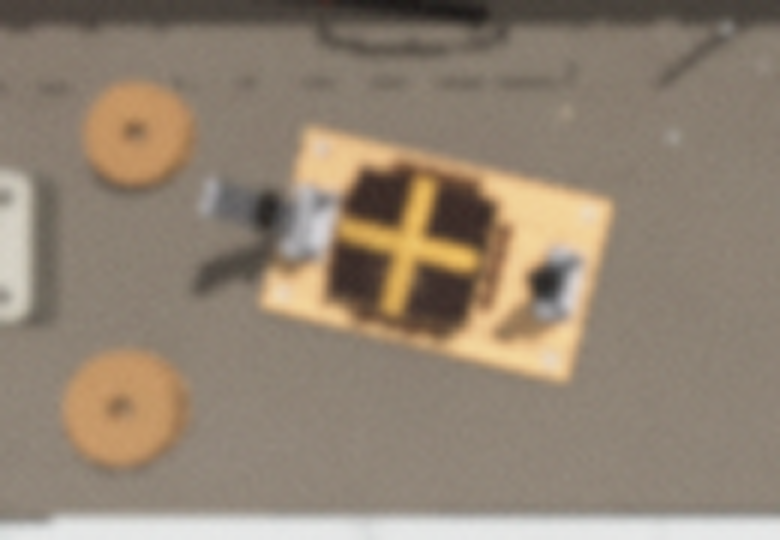

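The crop confirms the loaded stand: dark box with gold cross at crop (412,245), strap leaning out on the left at (230,200), lever on the right at (550,285). Next I'll get the pose figures and check for tall obstacles.

Run:
```python
from h import *
s=dict(np.load('pics/top.npz')); w=cloud(s)
T=s['cam_to_world']
def ray(u,v,z):
    d=T[:3,:3]@[(u-s['cx'])/s['fx'],(v-s['cy'])/s['fy'],1]; return T[:3,3]+d*(z-T[2,3])/d[2]
print('board',ray(202.38,226.97,.014))
a=cv2.imread('pics/top.png'); hsv=cv2.cvtColor(a,cv2.COLOR_BGR2HSV)
k=(w[...,2]>.1)&(w[...,0]>.3)&(w[...,0]<.72)&(w[...,1]>-.1)&(w[...,1]<.62)
n,l,st,_=cv2.connectedComponentsWithStats(k.astype(np.uint8))
for i in range(1,n):
    if st[i,4]>3: p=w[l==i]; print(st[i],p.min(0).round(3),p.max(0).round(3))
S=dict(np.load('pics/scene.npz')); W=cloud(S)
# scene view check: strap / lever / lid in stand frame
c=ray(202.38,226.97,.014)[:2]; th=-.245
R=np.array([[np.cos(th),np.sin(th)],[-np.sin(th),np.cos(th)]])
for nm,X in(('top',w),('scene',W)):
    p=X.reshape(-1,3); p=p[np.isfinite(p[:,0])]; q=np.c_[(p[:,:2]-c)@R.T,p[:,2]]
    f=lambda m:(m.sum(),np.median(q[m],0).round(4),q[m].min(0).round(3),q[m].max(0).round(3))
    I=abs(q[:,0])<.02
    print(nm,'strap',f(I&(q[:,1]>.055)&(q[:,1]<.14)&(q[:,2]>.1)&(q[:,2]<.2)))
    print(' tipzone',f(I&(q[:,1]>.055)&(q[:,1]<.14)&(q[:,2]>.165)&(q[:,2]<.2)))
    print(' lever',f(I&(q[:,1]<-.04)&(q[:,1]>-.12)&(q[:,2]>.1)&(q[:,2]<.2)))
    print(' lid',f((abs(q[:,0])<.05)&(abs(q[:,1]-.009)<.04)&(q[:,2]>.043)&(q[:,2]<.054)))
```

```text
board [0.51808884 0.20176093 0.014     ]
[  84  132  201   42 3276] [ 0.665 -0.058  0.113] [0.72  0.392 0.507]
[164 214  13   9  78] [0.529 0.266 0.106] [0.549 0.287 0.184]
[ 55 219  41  13 457] [0.505 0.514 0.1  ] [0.541 0.62  0.138]
[218 229   5   5  21] [0.495 0.125 0.113] [0.507 0.136 0.147]
[ 23 302  27   9 162] [0.3   0.547 0.305] [0.319 0.597 0.348]
[  5 311  35  15 327] [0.3   0.469 0.515] [0.322 0.525 0.581]
top strap (np.int64(78), array([0.0019, 0.0793, 0.1399]), array([-0.007,  0.068,  0.106]), array([0.012, 0.088, 0.184]))
 tipzone (np.int64(19), array([0.0016, 0.0843, 0.1745]), array([-0.007,  0.082,  0.165]), array([0.011, 0.088, 0.184]))
 lever (np.int64(21), array([ 0.0012, -0.0739,  0.1376]), array([-0.005, -0.079,  0.113]), array([ 0.007, -0.066,  0.147]))
 lid (np.int64(458), array([0.0015, 0.0094, 0.0478]), array([-0.033, -0.028,  0.043]), array([0.038, 0.047, 0.054]))
scene strap (np.int64(45), array([-0.0006,  0.0807,  0.1411]), array([-0.006,  0.069,  0.105]), array([0.013, 0.089, 0.183]))
 tipzone (np.int64(11), array([0.0039, 0.0854, 0.1757]), array([-0.005,  0.084,  0.165]), array([0.013, 0.089, 0.183]))
 lever (np.int64(39), array([ 0.0014, -0.0682,  0.1285]), array([-0.004, -0.077,  0.1  ]), array([ 0.01 , -0.063,  0.144]))
 lid (np.int64(366), array([0.0043, 0.0103, 0.0471]), array([-0.034, -0.029,  0.043]), array([0.043, 0.048, 0.054]))
```

Run:
```python
from h import *
for f in('top','scene'):
    w=cloud(dict(np.load(f'pics/{f}.npz')))
    for y in np.arange(0,.44,.04):
        k=(w[...,0]>.6)&(w[...,0]<.8)&(abs(w[...,1]-y)<.02)
        o=[]
        for lo,hi in((.1,.2),(.2,.3),(.3,.6)):
            p=w[k&(w[...,2]>lo)&(w[...,2]<hi)]; o.append(round(float(p[:,0].min()),3) if len(p) else None)
        print(f,round(y,2),o)
```

```text
top 0.0 [0.69, 0.69, None]
top 0.04 [0.691, 0.691, None]
top 0.08 [0.69, 0.69, None]
top 0.12 [0.666, 0.69, None]
top 0.16 [0.665, 0.69, None]
top 0.2 [0.666, 0.69, 0.784]
top 0.24 [0.69, 0.69, 0.781]
top 0.28 [0.69, 0.691, None]
top 0.32 [0.69, 0.691, None]
top 0.36 [0.69, 0.69, None]
top 0.4 [0.691, 0.691, 0.707]
scene 0.0 [0.691, 0.691, None]
scene 0.04 [0.691, 0.69, None]
scene 0.08 [0.691, 0.689, None]
scene 0.12 [0.668, 0.691, None]
scene 0.16 [0.666, 0.69, None]
scene 0.2 [0.667, 0.691, 0.792]
scene 0.24 [0.69, 0.69, 0.787]
scene 0.28 [0.691, 0.692, None]
scene 0.32 [0.69, 0.691, None]
scene 0.36 [0.691, 0.691, None]
scene 0.4 [0.691, 0.692, 0.708]
```

{"api": "arm_command", "payload": {
  "motion": [
    [-0.029,-0.004,0,0.11],
    [-0.058,-0.007,0,0.22],
    [-0.087,-0.011,0,0.34],
    [-0.116,-0.015,0,0.45],
    [-0.145,-0.018,0,0.56],
    [-0.174,-0.022,0,0.68],
    [-0.203,-0.026,0,0.79],
    [-0.231,-0.03,0,0.9],
    [-0.26,-0.033,0,1.02],
    [-0.289,-0.037,0,1.13],
    [-0.318,-0.041,0,1.25],
    [-0.347,-0.044,0,1.36]
  ],
  "gripper": 0
}}

```text
time_s: 1.1
eef_pos: [0.5462, 0.3229, 0.3021]
orientation: [[0.248, 0.969, -0.001], [0.969, -0.248, -0.0], [-0.001, -0.001, -1.0]]
force: [-0.5, -0.1, -0.5]
gripper_width: 0.014
finger_force: 0.0
```

Run:
```python
from h import *
s=snap('wrist','w1'); o=r.observe(); print(o['time_s'],o['eef_pos'],np.round(o['orientation'],3).tolist(),o['force'],o['gripper_width'])
w=cloud(s); c=np.array([.5195,.201]); th=-.245
R=np.array([[np.cos(th),np.sin(th)],[-np.sin(th),np.cos(th)]])
p=w.reshape(-1,3); p=p[np.isfinite(p[:,0])]; q=np.c_[(p[:,:2]-c)@R.T,p[:,2]]
f=lambda m:(m.sum(),np.median(q[m],0).round(4),q[m].min(0).round(3),q[m].max(0).round(3)) if m.any() else None
I=abs(q[:,0])<.03
print('strap',f(I&(q[:,1]>.055)&(q[:,1]<.1)&(q[:,2]>.1)&(q[:,2]<.19)))
print('tip',f(I&(q[:,1]>.055)&(q[:,1]<.1)&(q[:,2]>.165)&(q[:,2]<.19)))
print('lever',f(I&(q[:,1]<-.04)&(q[:,1]>-.12)&(q[:,2]>.1)&(q[:,2]<.16)))
print('lid',f((abs(q[:,0])<.05)&(abs(q[:,1]-.009)<.05)&(q[:,2]>.044)&(q[:,2]<.054)))
```

```text
1.15 [0.55014457 0.31956085 0.30191534] [[0.257, 0.966, 0.002], [0.966, -0.257, -0.002], [-0.002, 0.003, -1.0]] [ 0.99187736 -3.83869668 -0.10165261] 0.01027029119645194
strap (np.int64(520), array([0.0007, 0.0863, 0.1521]), array([-0.007,  0.073,  0.1  ]), array([0.009, 0.091, 0.178]))
tip (np.int64(175), array([0.0003, 0.089 , 0.1759]), array([-0.005,  0.086,  0.166]), array([0.006, 0.091, 0.178]))
lever None
lid (np.int64(630), array([-0.0093,  0.017 ,  0.0471]), array([-0.02 ,  0.003,  0.044]), array([0.013, 0.049, 0.05 ]))
```

View pics/w1.png

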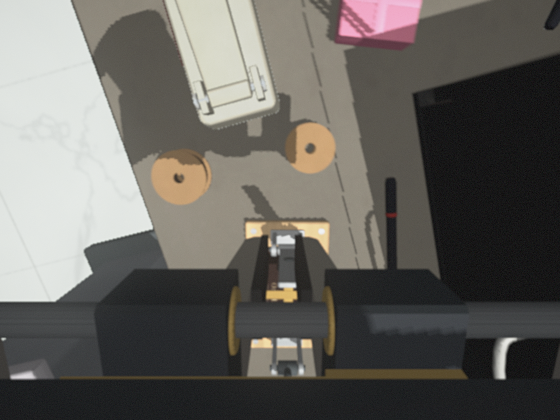

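The wrist view shows the strap at about (287,260), in line between the fingers and clear of the spools at (181,177) and (310,148). Next I'll descend outside the strap and push it over.

{"api": "arm_command", "payload": {
  "motion": [
    [0,0,0.03,0],
    [0,0,0.06,0],
    [0,0,0.088,0],
    [-0.015,0,0.088,0],
    [-0.03,0,0.088,0],
    [-0.046,0,0.088,0],
    [-0.055,0,0.089,0],
    [-0.064,0,0.09,0],
    [-0.073,0,0.093,0],
    [-0.081,0,0.096,0],
    [-0.089,0,0.102,0],
    [-0.096,0,0.107,0]
  ],
  "gripper": 0
}}

```text
time_s: 2.15
eef_pos: [0.522, 0.2302, 0.1953]
orientation: [[0.242, 0.97, 0.001], [0.97, -0.242, -0.0], [-0.0, 0.001, -1.0]]
force: [1.4, 0.9, 0.4]
gripper_width: 0.0003
finger_force: 0.4
```

{"api": "arm_command", "payload": {
  "motion": [
    [0,0,0,0],
    [0,0,0,0],
    [-0.006,0,0.007,0],
    [-0.0115,0,0.0145,0],
    [-0.016,0,0.023,0],
    [-0.019,0,0.031,0],
    [-0.0205,0,0.037,0],
    [-0.0215,0,0.042,0],
    [-0.022,0,0.045,0],
    [-0.022,0,0.047,0],
    [-0.022,0,0.047,0],
    [-0.022,0,0.047,0]
  ]
}}

```text
time_s: 3.15
eef_pos: [0.5167, 0.2097, 0.1487]
orientation: [[0.242, 0.97, 0.0], [0.97, -0.242, 0.0], [0.0, 0.0, -1.0]]
force: [-0.5, -0.8, 0.2]
gripper_width: 0.0001
finger_force: 0.0
```

```bash
cat >> h.py <<'E'
def measure(names):
    c=np.array([.5195,.201]); th=-.245
    R=np.array([[np.cos(th),np.sin(th)],[-np.sin(th),np.cos(th)]])
    for n in names:
        w=cloud(snap(n,n+'_%.2f'%r.observe()['time_s'])); p=w.reshape(-1,3); p=p[np.isfinite(p[:,0])]; q=np.c_[(p[:,:2]-c)@R.T,p[:,2]]
        I=abs(q[:,0])<.008
        for y in np.arange(-.08,.1,.01):
            m=I&(abs(q[:,1]-y)<.005)&(q[:,2]<.3)
            if m.any(): print(n,round(y,3),m.sum(),np.percentile(q[m,2],[5,50,95]).round(3))
    o=r.observe(); print(o['time_s'],o['eef_pos'],o['force'])
E
python3 -c "
from h import *
measure(['scene'])"
```

```text
scene -0.08 3 [0.077 0.131 0.141]
scene -0.07 40 [0.075 0.117 0.14 ]
scene -0.06 4 [0.063 0.1   0.133]
scene -0.05 11 [0.056 0.058 0.064]
scene -0.04 9 [0.058 0.06  0.063]
scene -0.03 1 [0.061 0.061 0.061]
scene -0.02 2 [0.057 0.058 0.06 ]
scene -0.01 1 [0.044 0.044 0.044]
scene 0.01 2 [0.056 0.062 0.068]
scene 0.02 36 [0.045 0.066 0.112]
scene 0.03 46 [0.05  0.169 0.204]
scene 0.04 60 [0.045 0.245 0.289]
scene 0.05 24 [0.018 0.055 0.24 ]
scene 0.06 14 [0.018 0.056 0.061]
scene 0.07 24 [0.016 0.056 0.066]
scene 0.08 18 [0.001 0.013 0.017]
scene 0.09 13 [-0.004 -0.001  0.007]
3.2 [0.51684175 0.20970435 0.14891059] [ 0.80170929 -0.25955305 -0.83870414]
```

{"api": "arm_command", "payload": {
  "motion": [
    [0,0,0.001,0],
    [0,0,0.002,0],
    [0,0,0.003,0],
    [0,0,0.003,0]
  ]
}}

```text
time_s: 3.53
eef_pos: [0.517, 0.2097, 0.1463]
orientation: [[0.243, 0.97, 0.001], [0.97, -0.243, 0.0], [0.0, 0.001, -1.0]]
force: [-0.4, -0.7, 3.6]
gripper_width: 0.0001
finger_force: 1.9
```

{"api": "arm_command", "payload": {
  "motion": [
    [0,0,-0.03,0],
    [0,0,-0.06,0],
    [0,0,-0.09,0],
    [0,0,-0.12,0],
    [0,0,-0.155,0],
    [-0.03,0.003,-0.155,0],
    [-0.06,0.003,-0.155,0],
    [-0.09,0.003,-0.155,0],
    [-0.127,0.003,-0.155,0],
    [-0.127,0.003,-0.155,0],
    [-0.127,0.003,-0.155,0],
    [-0.127,0.003,-0.155,0]
  ]
}}

```text
time_s: 4.53
eef_pos: [0.4889, 0.0858, 0.3007]
orientation: [[0.243, 0.97, 0.0], [0.97, -0.243, 0.001], [0.001, 0.0, -1.0]]
force: [0.1, 1.0, 0.2]
gripper_width: 0.0003
finger_force: 0.0
```

```bash
python3 -c "
from h import *
measure(['top','scene'])"; ls pics
```

```text
top 0.05 17 [0.054 0.058 0.061]
top 0.06 16 [0.055 0.058 0.063]
top 0.07 12 [0.056 0.059 0.065]
top 0.08 4 [0.012 0.015 0.016]
top 0.09 12 [-0.004  0.001  0.007]
scene -0.08 6 [0.015 0.096 0.139]
scene -0.07 56 [0.017 0.103 0.141]
scene -0.06 26 [0.011 0.061 0.127]
scene -0.05 22 [0.009 0.016 0.063]
scene -0.04 19 [0.014 0.057 0.059]
scene -0.03 15 [0.046 0.057 0.061]
scene -0.02 13 [0.045 0.057 0.06 ]
scene -0.01 14 [0.046 0.056 0.061]
scene -0.0 17 [0.046 0.056 0.062]
scene 0.01 15 [0.049 0.056 0.06 ]
scene 0.02 14 [0.045 0.055 0.062]
scene 0.03 15 [0.044 0.056 0.062]
scene 0.04 20 [0.017 0.051 0.06 ]
scene 0.05 20 [0.016 0.052 0.06 ]
scene 0.06 11 [0.016 0.059 0.063]
scene 0.07 22 [0.012 0.054 0.062]
scene 0.08 19 [0.001 0.013 0.018]
scene 0.09 13 [-0.004  0.001  0.008]
4.6333 [0.48890852 0.08652805 0.30062881] [-0.69638695 -0.34273459  1.08164843]
crop.png
scene.npz
scene.png
scene_3.15.npz
scene_3.15.png
scene_4.58.npz
scene_4.58.png
top.npz
top.png
top_4.53.npz
top_4.53.png
w1.npz
w1.png
```

The strap lies level: its top reads about 57 mm along its whole length, and the lever is still upright. Next I'll push the lever over.

{"api": "arm_command", "payload": {
  "motion": [
    [0,0,0.03,0],
    [0,0,0.06,0],
    [0,0,0.0905,0],
    [0.012,0,0.0905,0],
    [0.024,0,0.0905,0],
    [0.033,0,0.0905,0],
    [0.04,0,0.0905,0],
    [0.047,0,0.0905,0],
    [0.054,0,0.092,0],
    [0.061,0,0.0945,0],
    [0.068,0,0.098,0],
    [0.074,0,0.102,0]
  ]
}}

```text
time_s: 5.63
eef_pos: [0.5077, 0.1583, 0.1993]
orientation: [[0.243, 0.97, 0.002], [0.97, -0.243, 0.001], [0.001, 0.002, -1.0]]
force: [-0.2, -1.0, 1.8]
gripper_width: 0.0002
finger_force: 1.0
```

{"api": "arm_command", "payload": {
  "motion": [
    [0,0,0,0],
    [0,0,0,0],
    [0.005,0,0.005,0],
    [0.01,0,0.01,0],
    [0.014,0,0.016,0],
    [0.017,0,0.0225,0],
    [0.019,0,0.027,0],
    [0.0195,0,0.03,0],
    [0.0205,0,0.033,0],
    [0.021,0,0.036,0],
    [0.021,0,0.036,0],
    [0.021,0,0.036,0]
  ]
}}

```text
time_s: 6.63
eef_pos: [0.5118, 0.1778, 0.1626]
orientation: [[0.243, 0.97, 0.0], [0.97, -0.243, 0.0], [0.0, -0.0, -1.0]]
force: [0.1, -0.6, -0.6]
gripper_width: 0.0003
finger_force: 0.0
```

{"api": "arm_command", "payload": {
  "motion": [
    [0,0,0.001,0],
    [0,0,0.002,0],
    [0,0,0.003,0],
    [0,0,0.003,0]
  ]
}}

```text
time_s: 6.97
eef_pos: [0.5122, 0.1779, 0.1616]
orientation: [[0.242, 0.97, 0.0], [0.97, -0.242, 0.0], [0.0, 0.0, -1.0]]
force: [-5.4, -0.4, 11.6]
gripper_width: 0.0003
finger_force: 6.2
```

The force rose sharply to 11.6 N with the tips at 73.5 mm, so the lever is at its stop. I'll retreat upward and check.

{"api": "arm_command", "payload": {
  "motion": [
    [0,0,-0.015,0],
    [0,0,-0.05,0],
    [0,0,-0.09,0],
    [0,0,-0.13,0],
    [-0.03,0,-0.15,0],
    [-0.06,0,-0.15,0],
    [-0.09,0,-0.15,0],
    [-0.12,0,-0.15,0],
    [-0.15,0,-0.15,0],
    [-0.15,0,-0.15,0],
    [-0.15,0,-0.15,0],
    [-0.15,0,-0.15,0]
  ]
}}

```text
time_s: 7.97
eef_pos: [0.4756, 0.0326, 0.3097]
orientation: [[0.243, 0.97, 0.0], [0.97, -0.243, 0.001], [0.001, 0.0, -1.0]]
force: [-0.6, 0.2, 0.1]
gripper_width: 0.0002
finger_force: 0.0
```

Run:
```python
from h import *
measure(['scene','top'])
import glob
f=sorted(glob.glob('pics/scene_8*.png')+glob.glob('pics/scene_7*.png'))[-1]
a=cv2.imread(f)[160:320,210:390]; cv2.imwrite('pics/end.png',cv2.resize(a,None,fx=3.7,fy=3.7,interpolation=cv2.INTER_CUBIC))
```

```text
scene -0.08 4 [0.014 0.044 0.074]
scene -0.07 23 [0.014 0.069 0.076]
scene -0.06 22 [0.008 0.02  0.073]
scene -0.05 25 [0.011 0.021 0.072]
scene -0.04 20 [0.011 0.059 0.075]
scene -0.03 19 [0.046 0.068 0.075]
scene -0.02 18 [0.047 0.068 0.076]
scene -0.01 22 [0.046 0.064 0.076]
scene -0.0 19 [0.048 0.062 0.073]
scene 0.01 17 [0.051 0.057 0.066]
scene 0.02 20 [0.044 0.054 0.06 ]
scene 0.03 14 [0.046 0.059 0.06 ]
scene 0.04 21 [0.037 0.054 0.06 ]
scene 0.05 22 [0.019 0.043 0.06 ]
scene 0.06 13 [0.017 0.058 0.061]
scene 0.07 22 [0.014 0.055 0.068]
scene 0.08 19 [-0.005  0.013  0.02 ]
scene 0.09 11 [-0.005 -0.001  0.002]
top -0.04 1 [0.072 0.072 0.072]
top -0.03 16 [0.064 0.07  0.075]
top -0.02 17 [0.063 0.07  0.077]
top -0.01 16 [0.054 0.069 0.076]
top -0.0 14 [0.06  0.072 0.077]
top 0.01 17 [0.056 0.057 0.062]
top 0.02 16 [0.054 0.058 0.061]
top 0.03 15 [0.051 0.057 0.06 ]
top 0.04 17 [0.054 0.058 0.062]
top 0.05 14 [0.053 0.057 0.065]
top 0.06 20 [0.051 0.056 0.065]
top 0.07 11 [0.057 0.061 0.065]
top 0.08 4 [0.013 0.016 0.017]
top 0.09 12 [-0.004  0.     0.006]
8.0667 [0.47561456 0.03319896 0.30962339] [ 0.73471693 -0.58618928  0.27886103]
```

View pics/end.png

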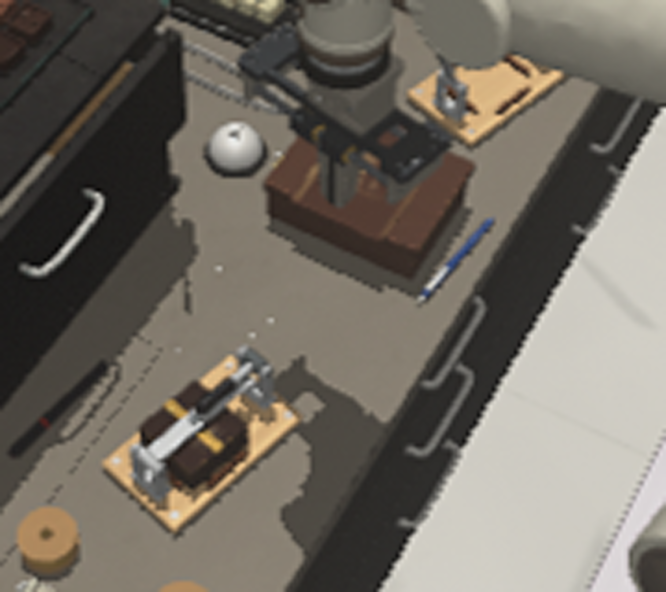

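The picture shows the strap level across the box at about (175,435), with the lever down along its top at (220,390). Strap top is about 58 mm and lever top about 74 mm, both level, and the gripper is clear in the air.

```bash
python3 -c "
from bench import r
print(r.finish_job())"
```

```text
the job is handed in; nothing more can be done
None
```

The strap now lies level with its pad on the gift box lid, and the cam lever is fully down over it. I handed the job in after about 8 s with the gripper clear; the hand-in returned no verdict, and I did not re-measure the box, the empty stand or the bystanders at the end.

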